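# Open the filter housing and seat its cartridges

## Task

Unlock the filter housing by giving its cover a quarter turn anticlockwise (seen from above) by the bar on top, lift the cover off and lay it right way up, flat on the free table beside the housing. Then press the wide cartridge inside, and after it the narrow one, straight down until each is fully home, confirming each at the bottom with a firm, steady push of about 20 N for half a second; never push a cartridge with more than 45 N. Do not disturb the timer, tape roll, coverslip carton or tissue booklet.

Things in the scene. Friction and masses are not known exactly. Their poses are not given: they have to be found in the camera images.
- housing: white round open filter pot fixed to the table: outer diameter 144 mm (foot 160), rim 70 mm high, bore diameter 128 mm, inner floor 30 mm above the table. Origin at the centre of its underside, z up; claws on its +x and -x sides, low steel hose nipples on +y and -y out to 86 mm from the axis
- claw (a point): top of the grey claw on the housing's +x side; an equal claw stands on the -x side. Each reaches out to 92 mm from the axis, is 85 mm high, spans 60 degrees round the rim and holds down an ear of the cover with its tab. Each is closed at its clockwise end
- cover_bar (a point): centre of the black bar grip on the loose metal cover (0.15 to 0.31 kg). Bar 100 mm long along its x, 14 mm thick along y, 28 mm tall; this point lies 27 mm above the cover's underside, 14 mm above the disc's upper face. Its height is 92 mm on the housing, 27 mm when the cover stands on the table
- cover_ear (a point): tip of the cover's ear at the bar's +x end; an equal ear at -x. Disc 142 mm across, ears out to 83 mm from the axis, 5 mm deep spigot of diameter 120 mm below. Locked: ears and bar point at the claws, no lifting, no clockwise turn. Turned anticlockwise by 65 to 115 degrees the ears are clear and the cover lifts straight off
- wide_cartridge: seat of the wide cartridge (the white flat head, diameter 54 mm) inside the housing, 33 mm from the housing's axis on its +y or -y side. Fixed. Its height differs from one unit to the next by some mm.
- wide_plug (a joint): how far the wide cartridge stands up out of its seat, m: 0 is fully home, at most 0.009. It slides vertically with an O-ring drag of about 11 N, stays where it is left and meets a hard stop at home.
- wide_top (a point): centre of the upper face of the wide cartridge's head (moves with it); about 45 to 62 mm above the table, below the rim
- narrow_cartridge: seat of the narrow cartridge (the white flat head, diameter 36 mm) inside the housing, opposite the wide one, 33 mm from the housing's axis. Fixed. Its height differs by some mm.
- narrow_plug (a joint): how far the narrow cartridge stands up out of its seat, m: 0 is fully home, at most 0.009. It slides vertically with a drag of about 7 N, stays where it is left and meets a hard stop at home.
- narrow_top (a point): centre of the upper face of the narrow cartridge's head (moves with it); about 45 to 62 mm above the table, below the rim
- timer: bystander: round white bench timer with black knob, 64 mm across, 49 mm high, to the right; origin at its underside
- tape: bystander: roll of label tape, 66 mm across, 19 mm high, behind the housing; origin at its underside
- coverslips: bystander: small grey carton 50 x 62 x 22 mm, to the left; origin at its underside
- tissue: bystander: flat booklet 60 x 100 x 10 mm, to the right; origin at its underside
Mind the look-alikes: they are no part of the job. What is shaped like the housing but green is not meant.

How it is judged:
On the way, in this order (a step that is already met when the one before it is completed fails the run):
1. the cover is turned out of its claws (more than 57 degrees from locked) while still down on the housing (angle between the x axis of cover_bar and the x axis of housing, either way round above 1 rad and z of cover_bar in the frame of housing below 0.104 m and horizontal distance between cover_bar and housing below 0.01 m), for 0.1 s.
2. the cover lies flat on the table, clear of the housing, let go (height (world z) of cover_bar below 0.032 m and angle between cover_bar's own z axis and vertical below 0.08 rad and horizontal distance between cover_bar and housing above 0.15 m and contact force between the fingers and anything else below 0.2 N), for 0.2 s.
3. the wide cartridge is home (within 1.5 mm) and held down there with more than 13 N for 0.25 s (value of joint wide_plug below 0.0015 m and contact force between the fingers and wide_cartridge above 13 N), for 0.25 s.
4. then the narrow cartridge is home (within 1.5 mm) and held down there with more than 13 N for 0.25 s (value of joint narrow_plug below 0.0015 m and contact force between the fingers and narrow_cartridge above 13 N), for 0.25 s.
At the end, for the whole second after the job is handed in: Both cartridges are fully home (within 1.5 mm) in the open housing, and the cover lies right way up, flat on the table (within 5 mm of its resting height, 0.08 rad), its centre more than 150 mm from the housing's axis (value of joint each of wide_plug, narrow_plug below 0.0015 m and height (world z) of cover_bar below 0.032 m and angle between cover_bar's own z axis and vertical below 0.08 rad and horizontal distance between cover_bar and housing above 0.15 m); the robot touches nothing.
It fails at once if a cartridge is pushed with more than 45 N (contact force between anything else and wide_cartridge above 45 N or contact force between anything else and narrow_cartridge above 45 N).
It fails at once if a bystander (timer, tape roll, coverslip carton, tissue booklet) is moved by more than 25 mm (distance of any of timer, tape, coverslips, tissue from where it was at the start of the episode above 0.025 m).
It also fails if it takes over 72 s, if anything falls off the work surface, if the arm or the gripper's body presses on something with over 40 N, if the wrist force passes 120 N, or if a joint passes its speed limit or range.

## Robot

A 6-joint arm with a two-finger parallel gripper is mounted at the origin on a cart in front of the work surface, level with it; the furniture and walls round the work are solid. World frame = base frame: x ahead of the robot, y to its left, z up, the work surface at z = 0. Lengths are in m, angles in rad, forces in N, time in s.
With the tool pointing down it reaches from about 0.3 to 0.775 m from the base axis. Payload 14.6 kg.
Tool frame: the origin (TCP) lies at the very end of the fingers, on their centre line; the grasp point (between the pads) lies 19 mm behind it; y points along the fingers, z is the direction in which the jaws open and shut, and the axes are right-handed (so a half turn about y gives the same grasp; the last joint's range is limited). The gripper opens to 94 mm and grips with 3 to 60 N. Pads are 16 mm wide; open, the fingers measure 119 mm over their backs; the gripper's body (75 mm by 177 mm) begins 78 mm behind the grasp point.
Start: joints at [-1.222, 0.3, 1.521, -0, 1.321, -0.067], TCP at [0.222, -0.503, 0.177] pointing down, gripper open.
Joint ranges: [-3.03, 3.03], [-0.79, 2.21], [0.23, 2.52], [-1.04, 4.18], [0, 3.07], [-2.55, 2.55]. Speed limits (rad/s): [2.22, 2.22, 2.57, 3.14, 3.14, 3.14].

## Interface

Orientations are given as [roll, pitch, yaw] about the fixed x, y, z axes, in that order (R = Rz(yaw) Ry(pitch) Rx(roll)).
In Python, from station import get_obs, camera, job gives the robot as it stands.
- The arm moves only by the tool step_arm, never from a script. Its argument "targets" is a list of rows, each a list of 6 numbers: the shift along the tool's x, y, z in mm, then the turn, a rotation vector about the tool's x, y, z in degrees. In form: [[dx, dy, dz, rx, ry, rz], ...]. A call has 1 to 12 rows; each row shifts and turns the commanded pose from where the row before left it, along the tool's axes as they then stand; what a row does not reach is not made up. A row lasts 1/8 s, in which the tool goes at most 62.5 mm and 10.7 degrees, less where a joint would pass 70% of its speed; a pose out of reach is approached as far as the arm can. A call is refused whole if a number of a shift passes 62.5 or a number of a turn 10.7, either way. A call with a gripper value outside its range is refused whole. "gripper" is the opening, from -1 (shut) to 1 (fully open), set as the call begins (left out, the last holds). The fingers move at their own pace and stop on an object; "squeeze" is the grip in N (left out, the last holds). Time passes only in rows, so rows that do not move let the fingers close. It gives the time, the measured TCP pose, the force and the opening at its end, in the units of the state.
- get_obs(): the state, without advancing time (a new reading comes with each control period).
- camera(name): name is "scene" or "top" or "wrist"; returns a dict with "pixels" (420x560x3 uint8, red, green, blue), "intrinsics" (3x3 intrinsics, pixels), "R" (3x3) and "t" (3): a world point X has camera coordinates R X + t; the wrist camera has in their place "tool_from_camera" (4x4, takes a point from camera to tool coordinates, whose origin is the TCP and whose axes are the tool frame's). Camera axes: x right, y down, z forward; pixel columns grow to the right and rows downward; lengths in m; the calibration is good to about 2 mm. A picture is of the moment at which its call begins: read the wrist's pose just before it. There is no depth.
- job.hand_in(): hands the job in, once; it reports no verdict.
The state is a dict: "time_s": time; "qpos": joint angles; "joint_vel": joint speeds; "tau": joint torques, N m; "ee_pos": TCP position; "eef_rot": TCP orientation; "force": force on the tool from outside, world axes, zero at the start; "moment": the same for the moment, N m; "grip_width": finger opening in m.
Only numpy, scipy, OpenCV 4.12 (cv2) and the standard library are available. Lean on these libraries where they do the work, as an engineer would, in place of code of your own. Each camera call takes 0.05 s, during which the arm holds its last target.

## Working session

There is one attempt and no reset: what is moved stays moved. The work goes in short steps, Python scripts to look and compute and a tool call to move; the robot and the scene stay as the last step left them, time stands still between calls to the robot, and variables do not carry over. Pictures are saved under pics/ and viewed, and the job is handed in when it is done.

Besides the shell and the picture viewer there is one more tool, called after "Call:" as name(argument=value, ...) on one line, values as JSON. step_arm: Moves the arm, as the interface text tells. Its arguments: {"type":"object","properties":{"targets":{"type":"array","items":{"type":"array","items":{"type":"number"}}},"gripper":{"type":"number"},"squeeze":{"type":"number"}},"required":["targets"]}

```bash
ls; mkdir -p pics; cat > h.py <<'E'
import numpy as np, cv2, json
from station import get_obs, camera, job
from scipy.spatial.transform import Rotation as Ro
def snap(n,f):
    o=get_obs(); c=camera(n); c={k:np.array(v) for k,v in c.items()}
    np.savez('pics/'+f+'.npz',ee=o['ee_pos'],rot=o['eef_rot'],**c)
    cv2.imwrite('pics/'+f+'.png',c['pixels'][:,:,::-1]); return c,o
def cam(f):
    d=np.load('pics/'+f+'.npz')
    if 'R' in d: R=d['R'];t=d['t']
    else:
        T=d['tool_from_camera']; r=d['rot']
        Rt=Ro.from_euler('xyz',r).as_matrix() if r.shape==(3,) else (r if r.shape==(3,3) else Ro.from_quat(r).as_matrix())
        Rc=Rt@T[:3,:3]; p=Rt@T[:3,3]+d['ee']; R=Rc.T; t=-R@p
    return d['intrinsics'],R,t
def ray(f,uv,z):
    K,R,t=cam(f); uv=np.atleast_2d(uv).astype(float)
    d=np.c_[uv,np.ones(len(uv))]@np.linalg.inv(K).T@R; c=-R.T@t
    return c+d*((z-c[2])/d[:,2:3])
def proj(f,X):
    K,R,t=cam(f); q=(np.atleast_2d(X)@R.T+t)@K.T; return q[:,:2]/q[:,2:]
E
python3 - <<'E'
from h import *
print(get_obs())
snap('scene','s0');snap('top','t0');snap('wrist','w0')
E
```

```text
pics
{'time_s': 0.0, 'qpos': array([-1.22160802e+00,  3.00476817e-01,  1.52160729e+00,  1.10597451e-05,
        1.32072703e+00, -6.65851073e-02]), 'joint_vel': array([-0.00041499,  0.00108763, -0.00069699, -0.00168676,  0.00142186,
        0.00042965]), 'tau': array([ 1.56609127e-03, -5.31807196e+01, -3.52736557e+01,  7.09055574e-02,
        2.44342204e-02, -5.22872779e-05]), 'ee_pos': array([ 0.22204309, -0.5028414 ,  0.17647214]), 'eef_rot': array([-1.57201139e+00,  9.17611585e-05, -2.72582204e+00]), 'force': array([-0.01265749,  0.61502228, -0.65961755]), 'moment': array([0.03077452, 0.0074444 , 0.05311784]), 'grip_width': 0.094424106752013}
```

View pics/s0.png

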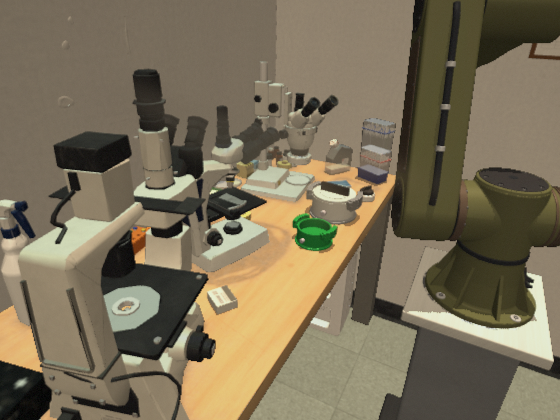

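View pics/t0.png

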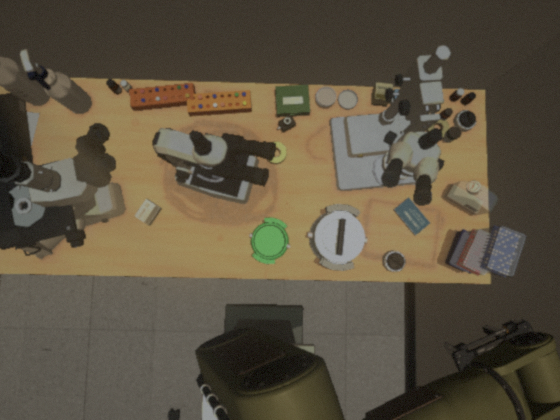

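View pics/w0.png

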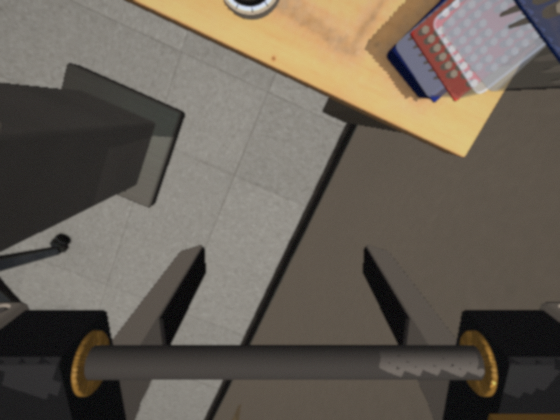

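The white pot with a metal cover and black bar at (339,237) fits the housing. The green pot at (269,242) is the look-alike. The timer is at (393,260), the tissue at (411,216), the tape at (277,152) and the carton at (147,211). Next I'll enlarge the housing and measure it.

```bash
python3 - <<'E'
from h import *
im=cv2.imread('pics/t0.png')
cr=cv2.resize(im[150:290,220:440],None,fx=3.6,fy=3.6,interpolation=cv2.INTER_CUBIC); cv2.imwrite('pics/t0c.png',cr)
# bar
g=im.max(2); roi=np.zeros_like(g); roi[212:262,318:362]=1
m=((g<80)&(roi>0)).astype(np.uint8)
n,l,s,c=cv2.connectedComponentsWithStats(m); i=1+np.argmax(s[1:,4]); print(s[i],c[i])
pts=np.argwhere(l==i)[:,::-1]; r=cv2.minAreaRect(pts.astype(np.int32)); print(r)
P=ray('t0',pts,0.106)[:,:2]; mu=P.mean(0); w,v=np.linalg.eigh(np.cov((P-mu).T)); print('bar top centre',mu,np.degrees(np.arctan2(v[1,1],v[0,1])),np.sqrt(w*12))
for nme,uv,z in [('timer',(393,260),.04),('tissue',(411,216),.01),('green',(269,242),.07),('tape',(277,152),.01),('car',(147,211),.02),('tl',(330,120),0),('bookedge',(448,240),0.),('micro base corner',(337,190),0.02),('microR',(403,187),0.02),('microgrey',(250,200),0.02),('tabledge',(340,277),0),('right',(490,283),0),('housing',(339,237),.07)]: print(nme,ray('t0',uv,z)[0].round(3))
print(proj('t0',[[.4,0,0],[.4,.1,0],[.5,0,0]]))
E
```

```text
[337 220   8  34 169] [340.14792899 236.34911243]
((340.1534729003906, 236.46536254882812), (4.975186347961426, 33.532752990722656), 5.710593223571777)
bar top centre [ 0.46355107 -0.2126765 ] 174.6117513557577 [0.01352852 0.09300125]
timer [ 0.402 -0.377  0.04 ]
tissue [ 0.532 -0.44   0.01 ]
green [ 0.444 -0.02   0.07 ]
tape [ 0.716 -0.036  0.01 ]
car [0.528 0.339 0.02 ]
tl [ 0.823 -0.197  0.   ]
bookedge [ 0.464 -0.555  0.   ]
micro base corner [ 0.604 -0.217  0.02 ]
microR [ 0.618 -0.414  0.02 ]
microgrey [0.567 0.04  0.02 ]
tabledge [ 0.348 -0.231  0.   ]
right [ 0.339 -0.678  0.   ]
housing [ 0.463 -0.216  0.07 ]
[[262.15061558 257.37324287]
 [228.24368321 256.6220217 ]
 [263.05105098 223.57989281]]
```

View pics/t0c.png

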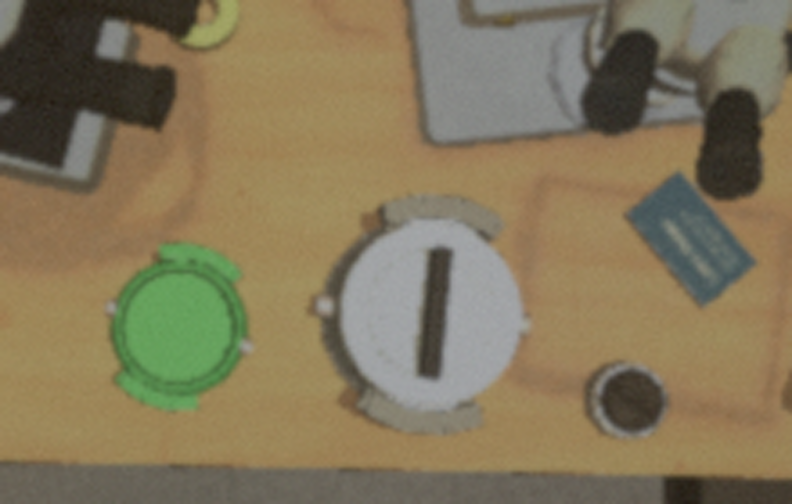

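```bash
cat >> h.py <<'E'
def rel(p,yaw=None):
    o=get_obs(); Rt=Ro.from_euler('xyz',o['eef_rot']).as_matrix()
    print('t',o['time_s'],'ee',o['ee_pos'].round(4),'rot',np.degrees(o['eef_rot']).round(2),'F',o['force'].round(1),'w',round(o['grip_width'],4),'q',o['qpos'].round(2))
    d=np.array(p)-o['ee_pos']; print('tool shift mm',(Rt.T@d*1e3).round(1))
    if yaw is not None:
        G=Ro.from_euler('xyz',[-90,0,yaw],degrees=True).as_matrix()
        print('tool rotvec deg',np.degrees(Ro.from_matrix(Rt.T@G).as_rotvec()).round(2), 'shift in goal axes',(G.T@d*1e3).round(1))
E
python3 -c "
from h import *
rel([.4635,-.213,.25],-185.4)"
```

```text
t 0.15 ee [ 0.2221 -0.5029  0.1766] rot [ -90.05    0.   -156.18] F [0.1 0.4 0.2] w 0.0942 q [-1.22  0.3   1.52  0.    1.32 -0.07]
tool shift mm [-338.   -73.2 -167.8]
tool rotvec deg [5.000e-02 2.922e+01 1.000e-02] shift in goal axes [-213.   -73.4 -311.4]
```

Call:
step_arm(targets=[[0,-36,0,0,0,0],[-20,-37,-10,0,0,0],[-40,0,-20,0,0,0],[-40,0,-20,0,0,0],[-40,0,-20,0,0,0],[-40,0,-20,0,0,0],[-40,0,-20,0,0,0],[-40,0,-20,0,0,0],[-40,0,-20,0,0,0],[-38,0,-18,0,0,0]], gripper=0.2)

```text
time_s: 1.4
ee_pos: [0.4642, -0.2116, 0.2499]
eef_rot: [-1.571, -0.0, -2.726]
force: [0.1, 0.0, 0.5]
grip_width: 0.0565
```

Call:
step_arm(targets=[[0,0,0,0,9.7,0],[0,0,0,0,9.7,0],[0,0,0,0,9.8,0],[0,0,0,0,0,0],[0,0,0,0,0,0]])

```text
time_s: 2.02
ee_pos: [0.4634, -0.2129, 0.25]
eef_rot: [-1.571, -0.0, 3.052]
force: [0.2, 0.8, 0.8]
grip_width: 0.0568
```

```bash
python3 - <<'E'
from h import *
rel([.4635,-.213,.25],-185.4)
snap('wrist','w1'); print(cam('w1'))
print(proj('w1',[[.4635,-.213,.106],[.4635,-.213,.083]]))
E
```

```text
t 2.025 ee [ 0.4634 -0.2129  0.25  ] rot [-9.0010e+01 -1.0000e-02  1.7484e+02] F [0.2 0.8 0.8] w 0.0568 q [-0.5   0.16  1.52  0.    1.46  1.16]
tool shift mm [-0.1 -0.   0.1]
tool rotvec deg [0.01 0.24 0.01] shift in goal axes [-0.1 -0.   0.1]
(array([[328.16814918,   0.        , 283.93483592],
       [  0.        , 328.16814918, 210.2730864 ],
       [  0.        ,   0.        ,   1.        ]]), array([[-9.02689268e-02, -9.95916933e-01, -9.92126568e-04],
       [-9.53679975e-01,  8.61534854e-02,  2.88222278e-01],
       [-2.86959972e-01,  2.69636870e-02, -9.57563018e-01]]), array([-0.17029693,  0.40937983,  0.60229427]))
[[283.83382532 191.73655563]
 [283.85911539 187.13523758]]
```

View pics/w1.png

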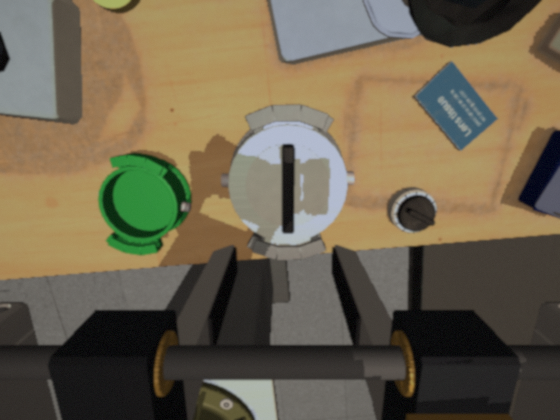

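```bash
python3 - <<'E'
from h import *
im=cv2.imread('pics/w1.png'); g=im.max(2)
cv2.imwrite('pics/w1c.png',cv2.resize(im[90:270,200:380],None,fx=3.3,fy=3.3,interpolation=cv2.INTER_CUBIC))
roi=np.zeros_like(g); roi[138:240,268:310]=1
m=((g<60)&(roi>0)).astype(np.uint8)
n,l,s,c=cv2.connectedComponentsWithStats(m); i=1+np.argmax(s[1:,4]); print(s[i],c[i])
pts=np.argwhere(l==i)[:,::-1]
P=ray('w1',pts,0.106)[:,:2]; r=cv2.minAreaRect((P*1e4).astype(np.float32)); print(r)
mu=P.mean(0); w,v=np.linalg.eigh(np.cov((P-mu).T)); print(mu,np.degrees(np.arctan2(v[1,1],v[0,1])),np.sqrt(w*12))
# nipples
print(ray('w1',[[224,180],[352,179]],0.02))
# disc edges left/right at row ~183
print(ray('w1',[[229,180],[349,180]],0.078), 'ctr',ray('w1',[[229,180],[349,180]],0.078).mean(0))
print('claws', ray('w1',[[246,128],[333,128],[249,241],[326,241]],0.085))
E
```

```text
[283 145  11  87 894] [287.67225951 187.48322148]
((4654.24072265625, -2177.578125), (109.6536865234375, 969.2384033203125), 84.77387237548828)
[ 0.46727999 -0.21757801] 174.7500098786395 [0.01132343 0.09689868]
[[ 0.46653648 -0.13156416  0.02      ]
 [ 0.45226149 -0.30471354  0.02      ]]
[[ 0.47676295 -0.14927644  0.078     ]
 [ 0.46402733 -0.29010132  0.078     ]] ctr [ 0.47039514 -0.21968888  0.078     ]
claws [[ 0.53429833 -0.17739848  0.085     ]
 [ 0.52562195 -0.27317255  0.085     ]
 [ 0.40067535 -0.16448129  0.085     ]
 [ 0.39221064 -0.25829095  0.085     ]]
```

View pics/w1c.png

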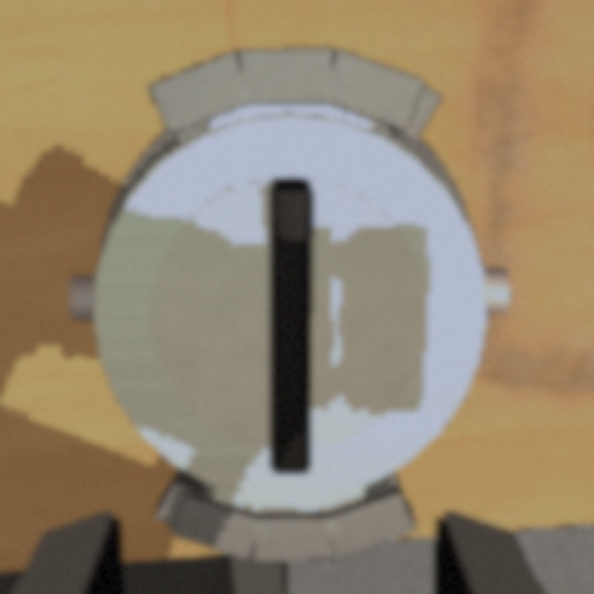

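Call:
step_arm(targets=[[-1.5,30,3.5,0,0.2,0],[0,40,0,0,0,0],[0,40,0,0,0,0],[0,0,0,0,0,0],[0,0,0,0,0,0]])

```text
time_s: 2.7
ee_pos: [0.4653, -0.2169, 0.1418]
eef_rot: [-1.57, 0.002, 3.045]
force: [-0.2, 0.9, 0.6]
grip_width: 0.0562
```

```bash
python3 - <<'E'
from h import *
rel([.465,-.2165,.082],-185.3)
snap('wrist','w2')
im=cv2.imread('pics/w2.png'); g=im.max(2)
print(proj('w2',[[.465,-.2165,.106],[.515,-.2212,.106],[.415,-.2119,.106]]))
E
```

```text
t 2.7 ee [ 0.4653 -0.2169  0.1418] rot [-8.9960e+01  1.0000e-01  1.7447e+02] F [-0.2  0.9  0.6] w 0.0562 q [-0.51  0.25  1.67  0.    1.22  1.16]
tool shift mm [ 0.5 59.8 -0.4]
tool rotvec deg [-0.04 -0.23 -0.1 ] shift in goal axes [ 0.4 59.8 -0.4]
[[283.00457793 224.52365354]
 [282.74113401 160.70247397]
 [283.35992142 281.610881  ]]
```

View pics/w2.png

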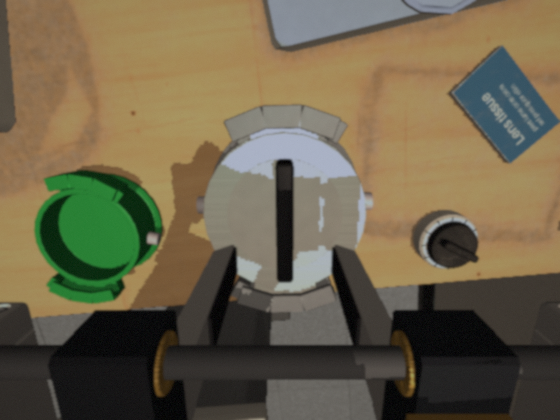

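Call:
step_arm(targets=[[0,20,0.8,0,0,0],[0,20,0,0,0,0],[0,17,0,0,0,0],[0,0,0,0,0,0],[0,0,0,0,0,0]])

```text
time_s: 3.38
ee_pos: [0.4651, -0.2176, 0.084]
eef_rot: [-1.57, 0.001, 3.044]
force: [-0.4, 0.9, -0.7]
grip_width: 0.0563
```

Call:
step_arm(targets=[[0,0,0,0,0,0],[0,0,0,0,0,0],[0,0,0,0,0,0],[0,0,0,0,0,0],[0,0,0,0,0,0]], gripper=-1, squeeze=50)

```text
time_s: 4.0
ee_pos: [0.4646, -0.2173, 0.0831]
eef_rot: [-1.571, -0.0, 3.044]
force: [-1.3, -0.0, 0.1]
grip_width: 0.0099
```

Call:
step_arm(targets=[[0,0,0,0,0,0],[0,0,0,0,0,0]])

```text
time_s: 4.25
ee_pos: [0.4646, -0.2173, 0.083]
eef_rot: [-1.571, -0.0, 3.044]
force: [0.3, 0.6, 0.4]
grip_width: 0.0004
```

```bash
python3 - <<'E'
from h import *
rel([.465,-.2165,.082],-185.3)
snap('wrist','w3')
E
```

```text
t 4.25 ee [ 0.4646 -0.2173  0.083 ] rot [-90.    -0.   174.42] F [0.3 0.6 0.4] w 0.0004 q [-0.51  0.32  1.73  0.    1.09  1.16]
tool shift mm [-0.4  1.  -0.9]
tool rotvec deg [ 0.   -0.28  0.  ] shift in goal axes [-0.4  1.  -0.9]
```

View pics/w3.png

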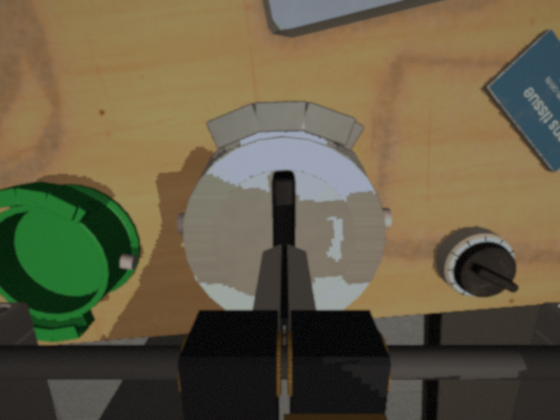

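```bash
python3 - <<'E'
from h import *
d=np.load('pics/w3.npz');print(d['tool_from_camera'].round(4))
print('tcp',proj('w3',[d['ee']]))
print('bar top ends',proj('w3',[[.515,-.2222,.106],[.415,-.213,.106],[.465,-.2176,.106],[.465,-.2176,.078]]))
snap('top','t3'); snap('scene','s3')
im=cv2.imread('pics/w3.png'); cv2.imwrite('pics/w3c.png',cv2.resize(im[150:330,180:400],None,fx=3.3,fy=3.3,interpolation=cv2.INTER_CUBIC))
im=cv2.imread('pics/s3.png'); cv2.imwrite('pics/s3c.png',cv2.resize(im[130:260,270:420],None,fx=4.5,fy=4.5,interpolation=cv2.INTER_CUBIC))
E
```

```text
[[ 4.000e-04  9.576e-01  2.881e-01 -8.480e-02]
 [ 9.000e-04 -2.881e-01  9.576e-01 -2.086e-01]
 [ 1.000e+00 -1.000e-04 -9.000e-04  5.000e-04]
 [ 0.000e+00  0.000e+00  0.000e+00  1.000e+00]]
tcp [[283.44746211 241.1695523 ]]
bar top ends [[283.20120375 173.9014175 ]
 [284.20675444 324.49178649]
 [283.73997151 254.58679385]
 [283.80014744 237.82944699]]
```

View pics/w3c.png

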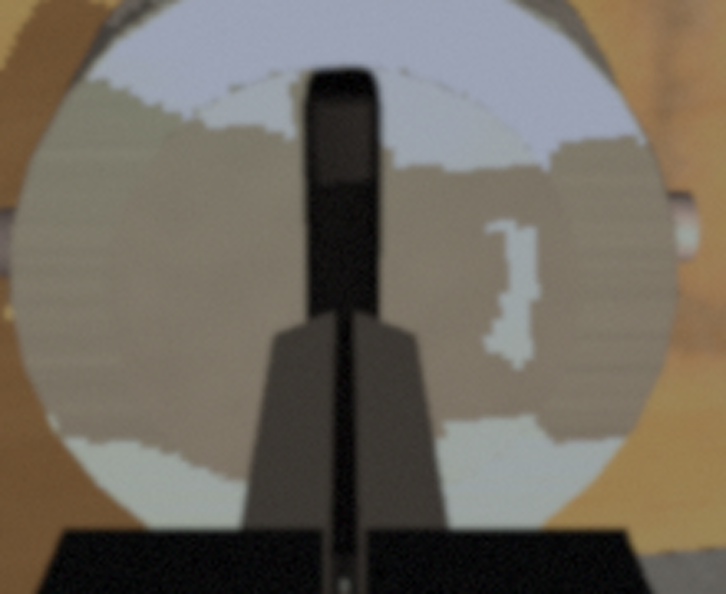

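View pics/s3c.png

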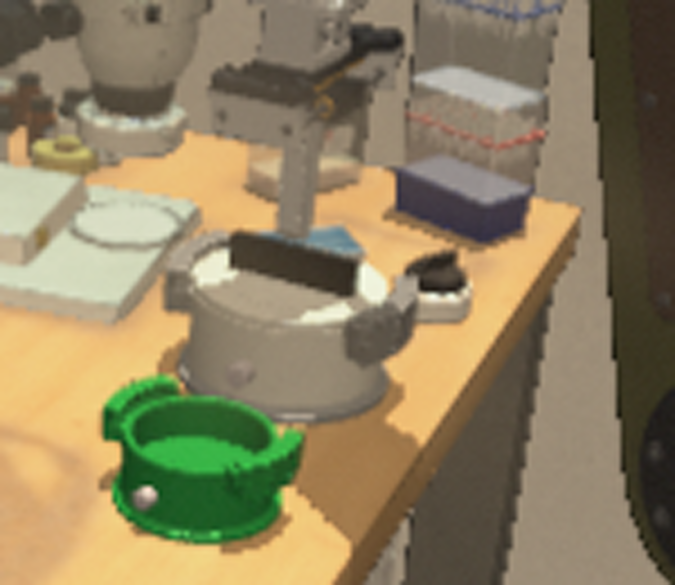

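View pics/s3.png

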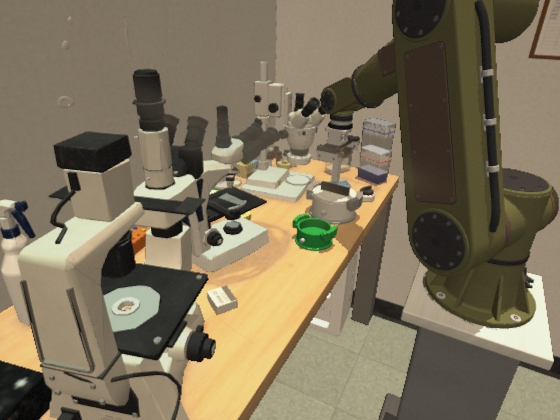

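View pics/t3.png

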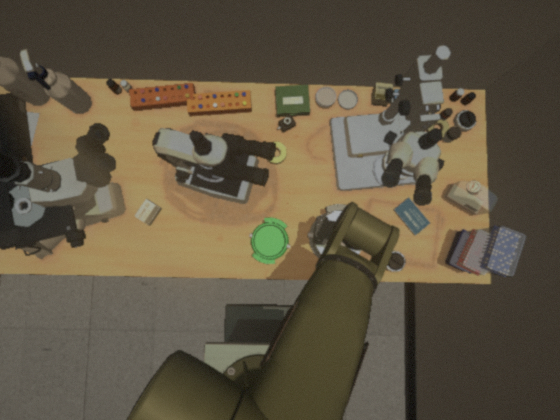

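```bash
python3 - <<'E'
from h import *
rel([.465,-.218,.082],-185.3)
print(get_obs()['grip_width'])
print(np.abs(cv2.imread('pics/s3.png').astype(int)-cv2.imread('pics/s0.png')).mean())
print('scene proj tcp',proj('s3',[[.4646,-.2173,.083],[.465,-.218,.106],[0,0,0]]), 'top',proj('t3',[[.4646,-.2173,.083],[0,0,0]]))
E
```

```text
t 4.4 ee [ 0.4646 -0.2174  0.0831] rot [-90.    -0.   174.42] F [ 0.5 -0.5 -0. ] w 0.0003 q [-0.51  0.32  1.73 -0.    1.09  1.16]
tool shift mm [-0.5  1.1  0.6]
tool rotvec deg [-0.   -0.28  0.  ] shift in goal axes [-0.5  1.1  0.6]
0.0002687934212021496
13.825446428571428
scene proj tcp [[333.71554884 190.78205463]
 [334.26874457 184.3151131 ]
 [476.48098318 292.01787014]] top [[340.40981598 236.25268338]
 [258.38819652 398.57686873]]
```

```bash
python3 - <<'E'
from h import *
im=cv2.imread('pics/w2.png'); a=cv2.resize(im[190:340,180:390],None,fx=3.7,fy=3.7,interpolation=cv2.INTER_CUBIC); cv2.imwrite('pics/w2c.png',cv2.convertScaleAbs(a,alpha=1.6,beta=20))
im=cv2.imread('pics/s3.png'); a=cv2.resize(im[110:230,290:390],None,fx=5,fy=5,interpolation=cv2.INTER_CUBIC); cv2.imwrite('pics/s3d.png',cv2.convertScaleAbs(a,alpha=1.5,beta=20))
E
```

```text
(no output)
```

View pics/w2c.png

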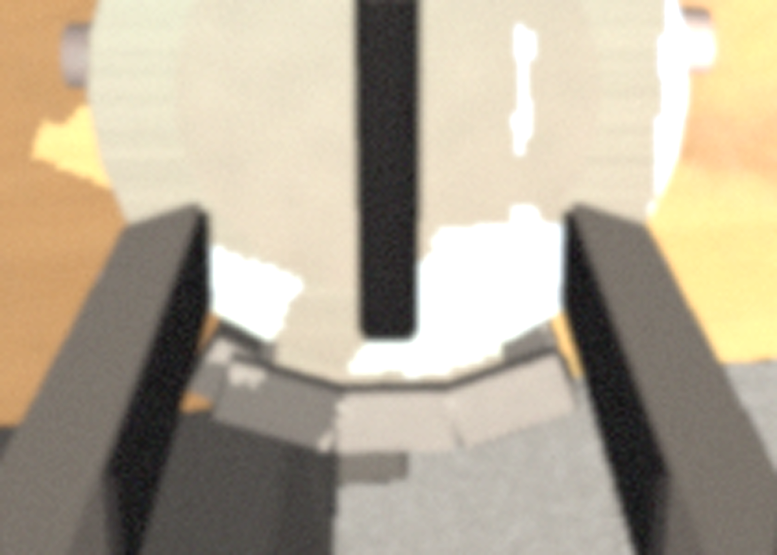

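View pics/s3d.png

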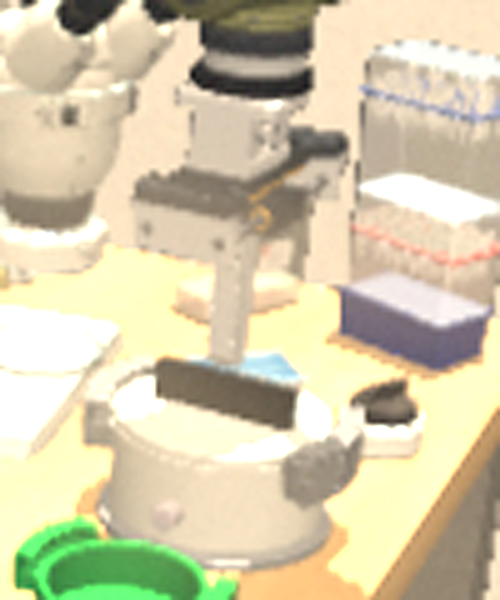

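The gripper closed to 0 mm at TCP z = 0.083. Both the wrist parallax and the scene picture show the fingertips about 28 mm above the reported TCP, just over the bar. I'll open the gripper and feel downward in small steps, watching the force.

Call:
step_arm(targets=[[0,-5,0,0,0,0],[0,0,0,0,0,0],[0,0,0,0,0,0],[0,0,0,0,0,0],[0,0,0,0,0,0]], gripper=0.0)

```text
time_s: 5.03
ee_pos: [0.4645, -0.2173, 0.088]
eef_rot: [-1.571, -0.0, 3.044]
force: [0.4, 0.2, 0.1]
grip_width: 0.0455
```

Call:
step_arm(targets=[[0,3,0,0,0,0],[0,3,0,0,0,0],[0,1.5,0,0,0,0],[0,0,0,0,0,0]])

```text
time_s: 5.52
ee_pos: [0.4645, -0.2173, 0.0804]
eef_rot: [-1.571, -0.0, 3.044]
force: [-0.0, -0.3, 0.1]
grip_width: 0.0469
```

Call:
step_arm(targets=[[0,2,0,0,0,0],[0,2,0,0,0,0],[0,2,0,0,0,0],[0,0,0,0,0,0]])

```text
time_s: 6.02
ee_pos: [0.4645, -0.2173, 0.0744]
eef_rot: [-1.571, -0.0, 3.044]
force: [0.1, -0.7, 0.4]
grip_width: 0.0467
```

Call:
step_arm(targets=[[0,2,0,0,0,0],[0,2,0,0,0,0],[0,2,0,0,0,0],[0,0,0,0,0,0]])

```text
time_s: 6.52
ee_pos: [0.4645, -0.2173, 0.0684]
eef_rot: [-1.571, -0.0, 3.044]
force: [0.3, -0.5, 0.4]
grip_width: 0.0465
```

Call:
step_arm(targets=[[0,2,0,0,0,0],[0,2,0,0,0,0],[0,2,0,0,0,0],[0,0,0,0,0,0]])

```text
time_s: 7.02
ee_pos: [0.4645, -0.2173, 0.0624]
eef_rot: [-1.571, -0.0, 3.044]
force: [-0.4, -0.1, 0.7]
grip_width: 0.0471
```

```bash
python3 - <<'E'
from h import *
snap('scene','s4');snap('wrist','w4')
im=cv2.imread('pics/s4.png'); a=cv2.resize(im[110:230,290:390],None,fx=5,fy=5,interpolation=cv2.INTER_CUBIC); a=cv2.convertScaleAbs(a,alpha=1.5,beta=20)
im=cv2.imread('pics/w4.png'); b=cv2.resize(im[190:340,180:380],(300,225)); b=cv2.copyMakeBorder(b,0,375,0,0,cv2.BORDER_CONSTANT)
cv2.imwrite('pics/s4d.png',np.hstack([a,b]))
E
```

```text
(no output)
```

View pics/s4d.png

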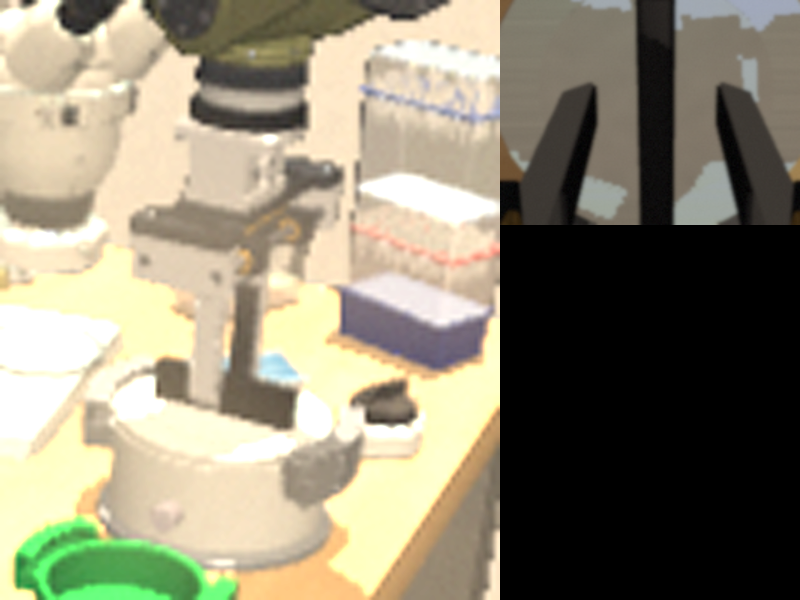

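The fingers now straddle the bar, so I'll go 4 mm lower and close.

Call:
step_arm(targets=[[0,2,0,0,0,0],[0,2,0,0,0,0],[0,0,0,0,0,0]])

```text
time_s: 7.5
ee_pos: [0.4645, -0.2173, 0.0583]
eef_rot: [-1.571, -0.0, 3.044]
force: [-0.6, 0.4, -0.5]
grip_width: 0.0469
```

Call:
step_arm(targets=[[0,0,0,0,0,0],[0,0,0,0,0,0],[0,0,0,0,0,0],[0,0,0,0,0,0],[0,0,0,0,0,0],[0,0,0,0,0,0]], gripper=-1, squeeze=50)

```text
time_s: 8.25
ee_pos: [0.4646, -0.2173, 0.0586]
eef_rot: [-1.571, 0.0, 3.044]
force: [-0.0, -0.7, 0.3]
grip_width: 0.0136
```

Call:
step_arm(targets=[[0,0,0,0,-4,0],[0,0,0,0,-6,0],[0,0,0,0,-8,0],[0,0,0,0,-8,0],[0,0,0,0,0,0]])

```text
time_s: 8.88
ee_pos: [0.4646, -0.2174, 0.0586]
eef_rot: [-1.571, 0.0, -2.786]
force: [-0.5, 0.1, 0.8]
grip_width: 0.0135
```

```bash
python3 - <<'E'
from h import *
rel([.465,-.2165,.082]); print(get_obs()['moment'])
snap('wrist','w5')
E
```

```text
t 8.875 ee [ 0.4646 -0.2174  0.0586] rot [ -90.      0.   -159.62] F [-0.5  0.1  0.8] w 0.0135 q [-0.51  0.35  1.75 -0.    1.04  0.71]
tool shift mm [ -0.7 -23.4  -0.7]
[ 0.06813021 -0.0225854   0.09930255]
```

View pics/w5.png

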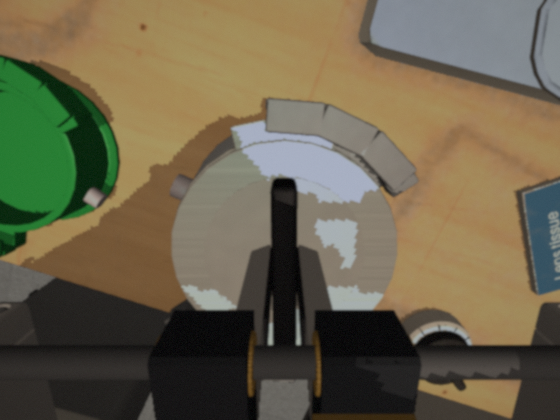

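The bar turned along with the gripper: the claw now sits clockwise of the bar and there is no load. Continuing to 90°.

Call:
step_arm(targets=[[0,0,0,0,-8,0],[0,0,0,0,-8,0],[0,0,0,0,-8,0],[0,0,0,0,-8,0],[0,0,0,0,-8,0],[0,0,0,0,-8,0],[0,0,0,0,-8,0],[0,0,0,0,-8,0],[0,0,0,0,0,0],[0,0,0,0,0,0]])

```text
time_s: 10.18
ee_pos: [0.4646, -0.2174, 0.0586]
eef_rot: [-1.571, -0.0, -1.672]
force: [0.5, -0.4, 0.4]
grip_width: 0.0137
```

```bash
python3 - <<'E'
from h import *
rel([.465,-.2165,.082]); print(get_obs()['moment'])
snap('wrist','w6')
E
```

```text
t 10.175 ee [ 0.4646 -0.2174  0.0586] rot [-89.99  -0.   -95.83] F [ 0.5 -0.4  0.4] w 0.0137 q [-0.51  0.35  1.75  0.    1.04 -0.41]
tool shift mm [ -0.9 -23.4   0.3]
[-0.06919995 -0.07520548  0.06352391]
```

View pics/w6.png

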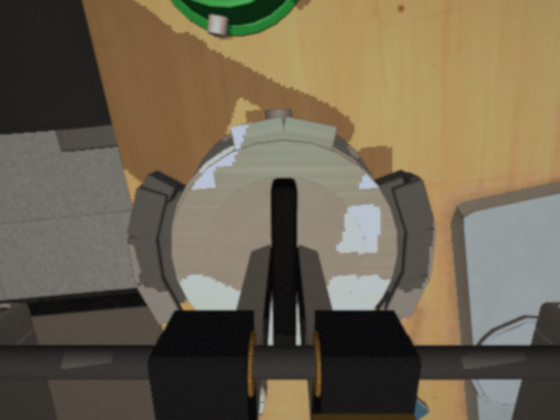

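The ear is free beside the claws, at the top of the image around (283,128). Lifting now.

Call:
step_arm(targets=[[0,-3,0,0,0,0],[0,-6,0,0,0,0],[0,-10,0,0,0,0],[0,-20,0,0,0,0],[0,-30,0,0,0,0],[0,-30,0,0,0,0],[0,-21,0,0,0,0],[0,0,0,0,0,0],[0,0,0,0,0,0]])

```text
time_s: 11.35
ee_pos: [0.4642, -0.2172, 0.1778]
eef_rot: [-1.572, 0.0, -1.668]
force: [0.4, -1.1, -3.0]
grip_width: 0.0135
```

```bash
python3 - <<'E'
from h import *
rel([.44,.17,.18],-5.83-90)
snap('wrist','w7');snap('top','t7')
E
```

```text
t 11.35 ee [ 0.4642 -0.2172  0.1778] rot [-9.005e+01  2.000e-02 -9.559e+01] F [ 0.4 -1.1 -3. ] w 0.0135 q [-0.51  0.22  1.62 -0.    1.3  -0.41]
tool shift mm [-383.    -2.   -61.8]
tool rotvec deg [ 0.05  0.24 -0.02] shift in goal axes [-382.7   -2.2  -63.4]
```

View pics/w7.png

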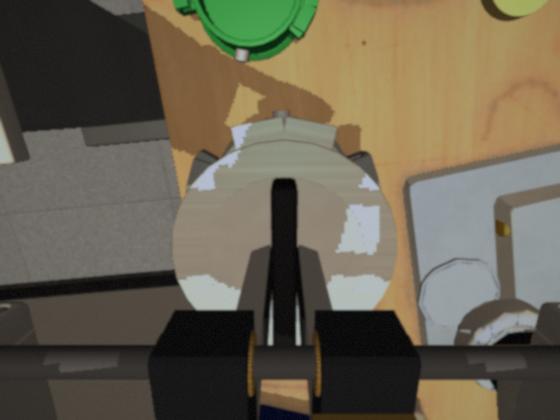

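Call:
step_arm(targets=[[-15,0,-3,0,0,0],[-30,0,-5,0,0,0],[-38,0,-7,0,0,0],[-38,0,-7,0,0,0],[-38,0,-7,0,0,0],[-38,0,-7,0,0,0],[-38,0,-7,0,0,0],[-38,0,-7,0,0,0],[-38,0,-6,0,0,0],[-36,0,-6,0,0,0],[-25,0,-4,0,0,0],[-10,0,-1,0,0,0]])

```text
time_s: 12.95
ee_pos: [0.4342, 0.1707, 0.1783]
eef_rot: [-1.571, -0.0, -1.666]
force: [0.3, 0.2, -1.0]
grip_width: 0.0134
```

Call:
step_arm(targets=[[0,0,0,0,0,0],[0,0,0,0,0,0]])

```text
time_s: 13.2
ee_pos: [0.435, 0.1687, 0.1785]
eef_rot: [-1.571, -0.0, -1.669]
force: [-0.9, 0.5, -1.7]
grip_width: 0.0137
```

```bash
python3 - <<'E'
from h import *
rel([.435,.17,.0],-5.83-90)
snap('wrist','w8');snap('top','t8')
im=cv2.imread('pics/t8.png'); cv2.imwrite('pics/t8c.png',cv2.resize(im[120:290,110:310],None,fx=3,fy=3,interpolation=cv2.INTER_CUBIC))
E
```

```text
t 13.2 ee [0.435  0.1687 0.1785] rot [-9.001e+01 -1.000e-02 -9.562e+01] F [-0.9  0.5 -1.7] w 0.0137 q [ 0.29  0.11  1.74 -0.    1.29  0.39]
tool shift mm [-1.300e+00  1.785e+02 -1.000e-01]
tool rotvec deg [0.01 0.21 0.01] shift in goal axes [-1.300e+00  1.785e+02 -1.000e-01]
```

View pics/w8.png

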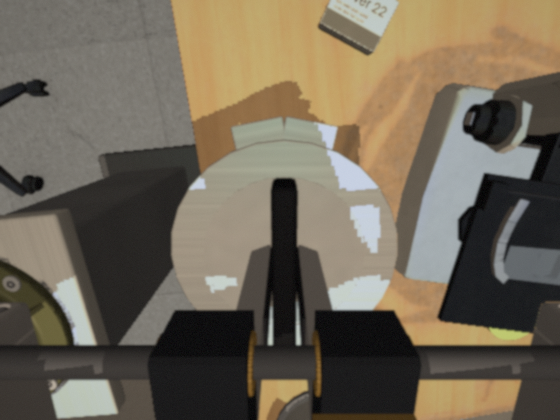

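View pics/t8c.png

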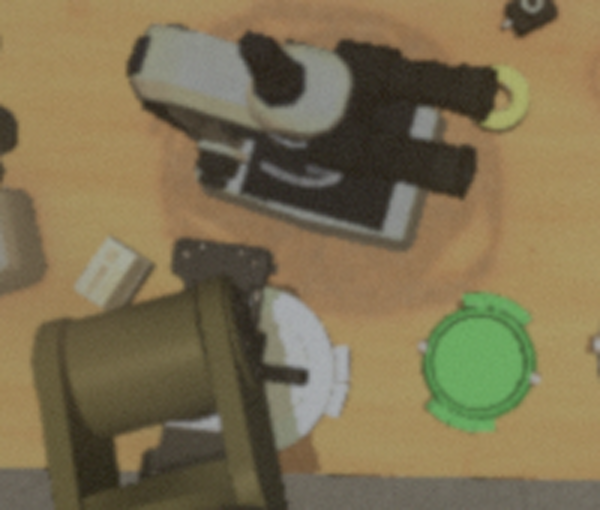

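Call:
step_arm(targets=[[0,15,0,0,0,0],[0,30,0,0,0,0],[0,30,0,0,0,0],[0,30,0,0,0,0],[0,30,0,0,0,0],[0,25,0,0,0,0],[0,10,0,0,0,0],[0,6,0,0,0,0],[0,2,0,0,0,0],[0,0,0,0,0,0],[0,0,0,0,0,0]])

```text
time_s: 14.68
ee_pos: [0.4353, 0.1695, 0.001]
eef_rot: [-1.57, 0.0, -1.668]
force: [0.0, 0.1, -0.3]
grip_width: 0.0135
```

Call:
step_arm(targets=[[0,2,0,0,0,0],[0,2,0,0,0,0],[0,1,0,0,0,0],[0,1,0,0,0,0],[0,0,0,0,0,0]])

```text
time_s: 15.3
ee_pos: [0.435, 0.1693, -0.0055]
eef_rot: [-1.571, -0.0, -1.668]
force: [0.1, 0.1, -1.7]
grip_width: 0.0136
```

Call:
step_arm(targets=[[0,1,0,0,0,0],[0,0.5,0,0,0,0],[0,0,0,0,0,0]])

```text
time_s: 15.68
ee_pos: [0.4351, 0.1694, -0.0064]
eef_rot: [-1.571, 0.0, -1.668]
force: [-2.8, -1.4, 7.0]
grip_width: 0.0135
```

Contact at the expected height, so I'll release and lift clear.

Call:
step_arm(targets=[[0,0,0,0,0,0],[0,0,0,0,0,0],[0,0,0,0,0,0],[0,0,0,0,0,0],[0,0,0,0,0,0]], gripper=0.0)

```text
time_s: 16.3
ee_pos: [0.435, 0.1694, -0.007]
eef_rot: [-1.571, -0.0, -1.668]
force: [0.4, -0.4, -0.0]
grip_width: 0.0468
```

Call:
step_arm(targets=[[0,-10,0,0,0,0],[0,-20,0,0,0,0],[0,-40,0,0,0,0],[0,-40,0,0,0,0],[0,-40,0,0,0,0],[0,-30,0,0,0,0],[0,0,0,0,0,0]])

```text
time_s: 17.18
ee_pos: [0.4359, 0.1696, 0.1755]
eef_rot: [-1.567, 0.002, -1.668]
force: [-0.3, 0.1, -1.0]
grip_width: 0.0474
```

```bash
python3 - <<'E'
from h import *
rel([.4645,-.2173,.25],-5.83-90)
snap('wrist','w9');snap('scene','s9')
E
```

```text
t 17.175 ee [0.4359 0.1696 0.1755] rot [-89.76   0.1  -95.58] F [-0.3  0.1 -1. ] w 0.0474 q [0.29 0.11 1.75 0.   1.27 0.39]
tool shift mm [382.2 -74.8  66.4]
tool rotvec deg [-0.24  0.25 -0.1 ] shift in goal axes [382.  -74.5  67.8]
```

View pics/w9.png

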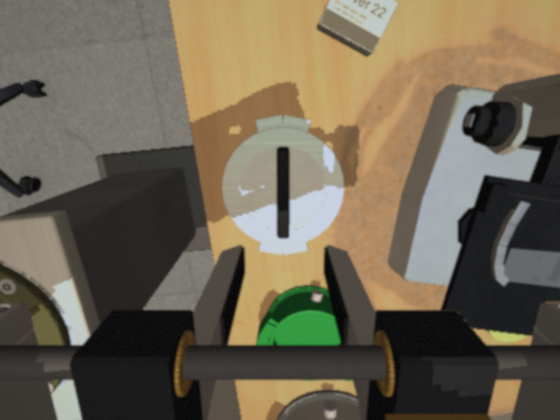

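View pics/s9.png

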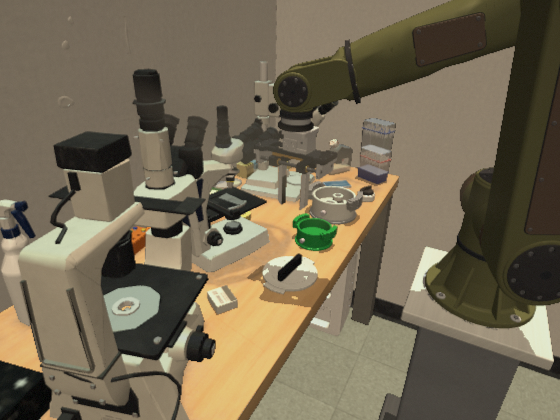

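The cover lies flat at (283,190) in the wrist picture and the housing is open. I'll go back over the housing with the fingers shut.

Call:
step_arm(targets=[[15,-15,3,0,0,0],[35,-30,6,0,0,0],[38,-30,7,0,0,0],[38,0,7,0,0,0],[38,0,7,0,0,0],[38,0,7,0,0,0],[38,0,7,0,0,0],[38,0,7,0,0,0],[38,0,7,0,0,0],[38,0,6,0,0,0],[20,0,2,0,0,0],[9,0,1,0,0,0]], gripper=-1, squeeze=20)

```text
time_s: 18.77
ee_pos: [0.4641, -0.2191, 0.248]
eef_rot: [-1.571, 0.0, -1.669]
force: [0.1, 0.3, -0.1]
grip_width: 0.0006
```

Call:
step_arm(targets=[[0,0,0,0,0,0],[0,0,0,0,0,0],[0,0,0,0,0,0]])

```text
time_s: 19.15
ee_pos: [0.4646, -0.2176, 0.2482]
eef_rot: [-1.571, -0.0, -1.667]
force: [-0.3, 0.5, -0.0]
grip_width: 0.0006
```

```bash
python3 - <<'E'
from h import *
rel([.4645,-.2173,.25],-5.83-90)
snap('wrist','w10')
im=cv2.imread('pics/w10.png'); print(proj('w10',[[.4645,-.2173,.07]]))
cv2.imwrite('pics/w10c.png',cv2.resize(im[80:280,180:390],None,fx=3,fy=3,interpolation=cv2.INTER_CUBIC))
E
```

```text
t 19.15 ee [ 0.4646 -0.2176  0.2482] rot [-89.99  -0.   -95.52] F [-0.3  0.5 -0. ] w 0.0006 q [-0.51  0.17  1.52  0.    1.46 -0.41]
tool shift mm [-0.3 -1.8 -0.1]
tool rotvec deg [-0.01  0.31  0.  ] shift in goal axes [-0.3 -1.8 -0.1]
[[283.41680832 184.33624334]]
```

View pics/w10c.png

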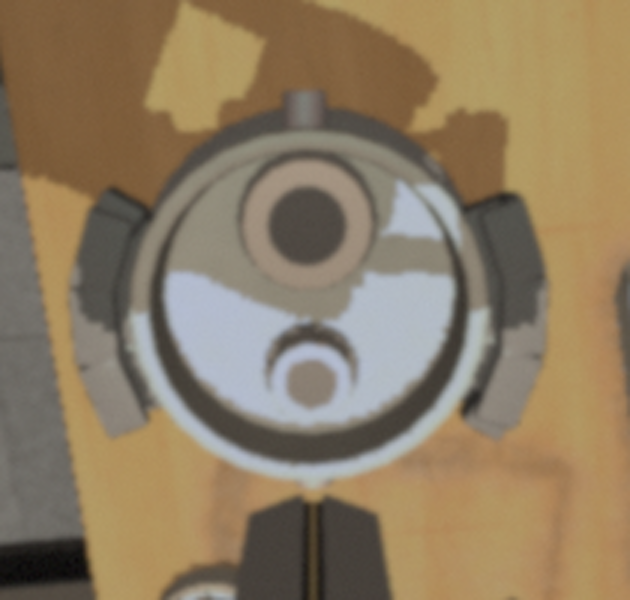

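```bash
python3 - <<'E'
from h import *
for z in (.045,.055,.062): print(z,ray('w10',[[283,154.7],[284.3,206.7]],z).round(4).tolist())
c=np.array([.465,-.2175]); a=np.radians(-5.6+90); u=np.array([np.cos(a),np.sin(a)])*.033
print('model wide',c+u,'narrow',c-u)
print('rim centre',ray('w10',[[(130/3+180),80+100],[495/3+180,80+100]],.07))
rel([*(c+u),.1])
E
```

```text
0.045 [[0.4671, -0.1851, 0.045], [0.4622, -0.2524, 0.045]]
0.055 [[0.4672, -0.1839, 0.055], [0.4625, -0.2496, 0.055]]
0.062 [[0.4673, -0.183, 0.062], [0.4627, -0.2476, 0.062]]
model wide [ 0.46822024 -0.1846575 ] narrow [ 0.46177976 -0.2503425 ]
rim centre [[ 0.39340138 -0.20507546  0.07      ]
 [ 0.53843226 -0.21915637  0.07      ]]
t 19.2 ee [ 0.4646 -0.2178  0.2482] rot [-89.99  -0.   -95.53] F [ 0.5 -0.7 -0.6] w 0.0007 q [-0.51  0.17  1.52  0.    1.46 -0.41]
tool shift mm [-33.3 148.2   0.4]
```

Call:
step_arm(targets=[[-15,20,0,0,0,0],[-18.5,40,0,0,0,0],[0,50,0,0,0,0],[0,50,0,0,0,0],[0,25,0,0,0,0],[0,10,0,0,0,0],[0,0,0,0,0,0],[0,0,0,0,0,0]])

```text
time_s: 20.2
ee_pos: [0.4684, -0.1852, 0.0543]
eef_rot: [-1.569, -0.001, -1.668]
force: [0.0, 1.0, 1.1]
grip_width: 0.0007
```

```bash
python3 - <<'E'
from h import *
rel([.4675,-.1845,.03])
snap('scene','s11')
im=cv2.imread('pics/s11.png'); a=cv2.resize(im[110:230,290:390],None,fx=5,fy=5,interpolation=cv2.INTER_CUBIC); cv2.imwrite('pics/s11c.png',cv2.convertScaleAbs(a,alpha=1.4,beta=20))
E
```

```text
t 20.2 ee [ 0.4684 -0.1852  0.0543] rot [-8.990e+01 -4.000e-02 -9.557e+01] F [0.  1.  1.1] w 0.0007 q [-0.45  0.34  1.78  0.    1.02 -0.35]
tool shift mm [-0.7 24.3 -1. ]
```

View pics/s11c.png

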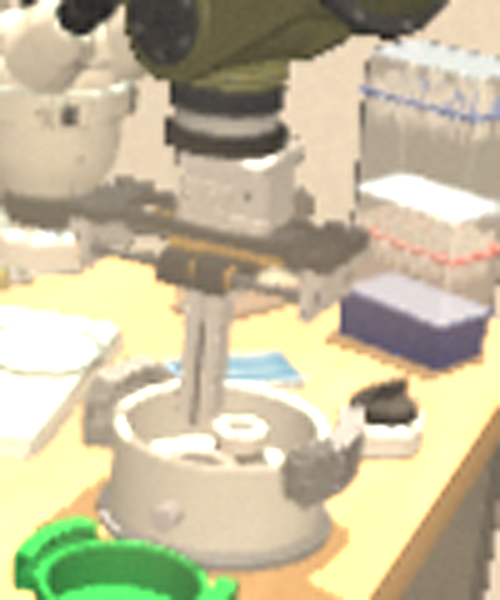

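Call:
step_arm(targets=[[0,2,0,0,0,0],[0,2,0,0,0,0],[0,2,0,0,0,0],[0,2,0,0,0,0],[0,2,0,0,0,0],[0,0,0,0,0,0]])

```text
time_s: 21.0
ee_pos: [0.4676, -0.185, 0.0429]
eef_rot: [-1.571, 0.0, -1.668]
force: [0.3, 0.4, 0.1]
grip_width: 0.0005
```

Call:
step_arm(targets=[[0,1.5,0,0,0,0],[0,1.5,0,0,0,0],[0,1,0,0,0,0]])

```text
time_s: 21.38
ee_pos: [0.4677, -0.185, 0.0389]
eef_rot: [-1.571, 0.0, -1.668]
force: [0.1, 0.0, -0.2]
grip_width: 0.0002
```

Call:
step_arm(targets=[[0,1.5,0,0,0,0],[0,1,0,0,0,0],[0,0,0,0,0,0]])

```text
time_s: 21.75
ee_pos: [0.4677, -0.185, 0.0365]
eef_rot: [-1.571, 0.0, -1.668]
force: [-0.3, 0.1, -0.2]
grip_width: 0.0002
```

Call:
step_arm(targets=[[0,1.5,0,0,0,0],[0,1.5,0,0,0,0],[0,0,0,0,0,0]])

```text
time_s: 22.12
ee_pos: [0.4677, -0.185, 0.0334]
eef_rot: [-1.571, 0.0, -1.668]
force: [-0.7, 0.1, 0.5]
grip_width: 0.0005
```

Call:
step_arm(targets=[[0,1,0,0,0,0],[0,1,0,0,0,0],[0,0,0,0,0,0]])

```text
time_s: 22.5
ee_pos: [0.4677, -0.185, 0.0315]
eef_rot: [-1.571, 0.0, -1.668]
force: [-0.4, 0.5, 0.3]
grip_width: 0.0005
```

Call:
step_arm(targets=[[0,1,0,0,0,0],[0,1,0,0,0,0],[0,0,0,0,0,0]])

```text
time_s: 22.88
ee_pos: [0.4677, -0.185, 0.0294]
eef_rot: [-1.571, 0.0, -1.668]
force: [0.2, -0.8, -0.4]
grip_width: 0.0008
```

Call:
step_arm(targets=[[0,1,0,0,0,0],[0,1,0,0,0,0],[0,0,0,0,0,0]])

```text
time_s: 23.25
ee_pos: [0.4677, -0.185, 0.0274]
eef_rot: [-1.571, 0.0, -1.668]
force: [0.9, 0.3, -0.2]
grip_width: 0.0005
```

Call:
step_arm(targets=[[0,1,0,0,0,0],[0,0,0,0,0,0]])

```text
time_s: 23.5
ee_pos: [0.4677, -0.185, 0.0265]
eef_rot: [-1.571, 0.0, -1.668]
force: [-1.4, -0.3, 0.6]
grip_width: 0.0001
```

Call:
step_arm(targets=[[0,1,0,0,0,0],[0,0,0,0,0,0]])

```text
time_s: 23.75
ee_pos: [0.4677, -0.185, 0.0255]
eef_rot: [-1.571, 0.0, -1.668]
force: [-0.9, -0.5, 0.3]
grip_width: 0.0007
```

Call:
step_arm(targets=[[0,1,0,0,0,0],[0,1,0,0,0,0],[0,0,0,0,0,0]])

```text
time_s: 24.12
ee_pos: [0.4678, -0.185, 0.0238]
eef_rot: [-1.571, -0.0, -1.668]
force: [-1.8, 0.8, 4.3]
grip_width: 0.0003
```

Call:
step_arm(targets=[[0,1,0,0,0,0],[0,1,0,0,0,0],[0,0,0,0,0,0]])

```text
time_s: 24.5
ee_pos: [0.4678, -0.185, 0.022]
eef_rot: [-1.57, -0.0, -1.668]
force: [-2.4, 1.2, 8.6]
grip_width: 0.0004
```

Call:
step_arm(targets=[[0,1,0,0,0,0],[0,0,0,0,0,0]])

```text
time_s: 24.75
ee_pos: [0.4678, -0.185, 0.021]
eef_rot: [-1.571, -0.0, -1.668]
force: [-2.7, 1.6, 8.8]
grip_width: 0.0006
```

Contact was at TCP z ≈ 0.024. The cartridge is now sliding at about 9 N, in line with its drag.

Call:
step_arm(targets=[[0,1,0,0,0,0],[0,0,0,0,0,0]])

```text
time_s: 25.0
ee_pos: [0.4678, -0.1851, 0.02]
eef_rot: [-1.571, -0.0, -1.668]
force: [-2.6, 1.4, 8.8]
grip_width: 0.0004
```

Call:
step_arm(targets=[[0,1,0,0,0,0],[0,0,0,0,0,0]])

```text
time_s: 25.25
ee_pos: [0.4679, -0.1851, 0.0195]
eef_rot: [-1.57, -0.0, -1.668]
force: [-6.2, 2.9, 16.9]
grip_width: 0.0007
```

Call:
step_arm(targets=[[0,0.8,0,0,0,0],[0,0,0,0,0,0]])

```text
time_s: 25.5
ee_pos: [0.468, -0.1851, 0.0194]
eef_rot: [-1.57, -0.0, -1.668]
force: [-9.3, 4.1, 24.9]
grip_width: 0.0004
```

Call:
step_arm(targets=[[0,0.8,0,0,0,0],[0,0,0,0,0,0]])

```text
time_s: 25.75
ee_pos: [0.4681, -0.1852, 0.0193]
eef_rot: [-1.57, -0.0, -1.668]
force: [-14.5, 5.7, 35.9]
grip_width: -0.0
```

Hard stop reached. I batched one step too many (39 N total, still under 45), so I'll ease back and hold.

Call:
step_arm(targets=[[0,-1,0,0,0,0],[0,0,0,0,0,0],[0,0,0,0,0,0]])

```text
time_s: 26.12
ee_pos: [0.4679, -0.1851, 0.0194]
eef_rot: [-1.57, -0.0, -1.668]
force: [-10.0, 3.6, 23.7]
grip_width: 0.0001
```

Call:
step_arm(targets=[[0,0,0,0,0,0],[0,0,0,0,0,0],[0,0,0,0,0,0],[0,0,0,0,0,0],[0,0,0,0,0,0]])

```text
time_s: 26.75
ee_pos: [0.468, -0.1851, 0.0194]
eef_rot: [-1.57, -0.0, -1.668]
force: [-8.2, 3.3, 22.1]
grip_width: 0.0003
```

Call:
step_arm(targets=[[0,-5,0,0,0,0],[0,-20,0,0,0,0],[0,-30,0,0,0,0],[0,-50,0,0,0,0],[16,-50,0,0,0,0],[20,-30,0,0,0,0],[0,0,0,0,0,0],[0,0,0,0,0,0]])

```text
time_s: 27.75
ee_pos: [0.4639, -0.2203, 0.2017]
eef_rot: [-1.572, 0.001, -1.668]
force: [1.0, -0.0, 0.2]
grip_width: 0.0004
```

```bash
python3 - <<'E'
from h import *
rel([.462,-.2505,.044])
snap('wrist','w12')
im=cv2.imread('pics/w12.png')
cv2.imwrite('pics/w12c.png',cv2.resize(im[100:300,180:390],None,fx=3,fy=3,interpolation=cv2.INTER_CUBIC))
E
```

```text
t 27.75 ee [ 0.4639 -0.2203  0.2017] rot [-9.009e+01  4.000e-02 -9.558e+01] F [ 1.  -0.   0.2] w 0.0004 q [-0.51  0.2   1.59  0.    1.36 -0.42]
tool shift mm [ 30.3 157.7   1.3]
```

View pics/w12c.png

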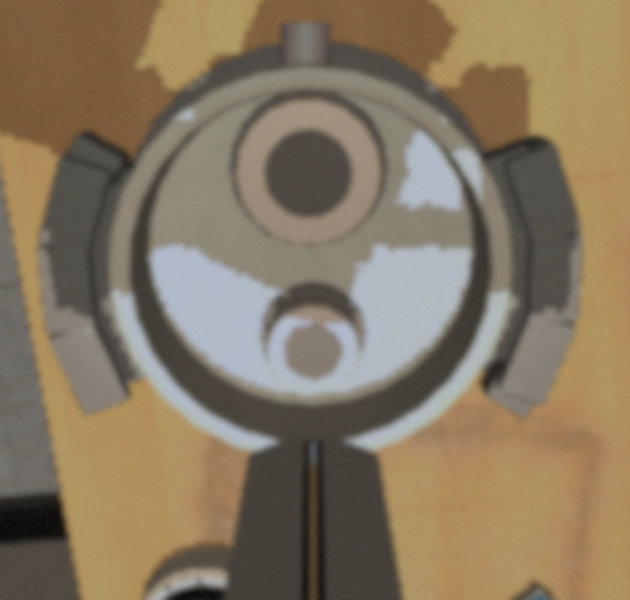

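```bash
python3 - <<'E'
from h import *
print([ray('w12',[[284.3,215.7],[282.5,157.5]],z).round(4).tolist() for z in (.05,.058)])
rel([.462,-.2500,.044])
E
```

```text
[[[0.4615, -0.2509, 0.05], [0.466, -0.1843, 0.05]], [[0.4617, -0.2484, 0.058], [0.4662, -0.1832, 0.058]]]
t 27.8 ee [ 0.4638 -0.2202  0.2016] rot [-9.011e+01  6.000e-02 -9.556e+01] F [-0.7  0.   0.6] w 0.0004 q [-0.51  0.2   1.59  0.    1.36 -0.42]
tool shift mm [ 30.  157.5   1.4]
```

Now I'll move over the narrow cartridge at (0.462, -0.250) and descend.

Call:
step_arm(targets=[[15,20,1,0,0,0],[15,40,0,0,0,0],[0,45,0,0,0,0],[0,35,0,0,0,0],[0,10,0,0,0,0],[0,5,0,0,0,0],[0,0,0,0,0,0],[0,0,0,0,0,0]])

```text
time_s: 28.8
ee_pos: [0.4628, -0.251, 0.049]
eef_rot: [-1.569, -0.001, -1.668]
force: [-0.6, -1.0, 0.3]
grip_width: 0.0006
```

Call:
step_arm(targets=[[0,2,0,0,0,0],[0,2,0,0,0,0],[0,2,0,0,0,0],[0,0,0,0,0,0]])

```text
time_s: 29.3
ee_pos: [0.4622, -0.2507, 0.0417]
eef_rot: [-1.571, 0.0, -1.668]
force: [0.2, -0.2, 0.7]
grip_width: 0.0005
```

Call:
step_arm(targets=[[0,1,0,0,0,0],[0,1,0,0,0,0],[0,0,0,0,0,0]])

```text
time_s: 29.68
ee_pos: [0.4623, -0.2508, 0.0399]
eef_rot: [-1.571, 0.0, -1.668]
force: [0.8, 0.0, -0.3]
grip_width: 0.0004
```

```bash
python3 -c "
from h import *
rel([.462,-.25,.03])"
```

```text
t 29.675 ee [ 0.4623 -0.2508  0.0399] rot [-90.01   0.   -95.58] F [ 0.8  0.  -0.3] w 0.0004 q [-0.57  0.4   1.73  0.    1.01 -0.47]
tool shift mm [-0.7  9.9 -0.3]
```

Call:
step_arm(targets=[[0,1,0,0,0,0],[0,1,0,0,0,0],[0,1,0,0,0,0],[0,1,0,0,0,0],[0,0,0,0,0,0]])

```text
time_s: 30.3
ee_pos: [0.4623, -0.2507, 0.0358]
eef_rot: [-1.571, 0.0, -1.668]
force: [0.7, -0.4, -0.1]
grip_width: 0.0004
```

Call:
step_arm(targets=[[0,1,0,0,0,0],[0,1,0,0,0,0],[0,0,0,0,0,0]])

```text
time_s: 30.68
ee_pos: [0.4623, -0.2508, 0.0339]
eef_rot: [-1.571, 0.0, -1.668]
force: [0.6, 0.6, -0.5]
grip_width: 0.0005
```

Call:
step_arm(targets=[[0,1,0,0,0,0],[0,1,0,0,0,0],[0,0,0,0,0,0]])

```text
time_s: 31.05
ee_pos: [0.4623, -0.2508, 0.0319]
eef_rot: [-1.571, 0.0, -1.668]
force: [0.3, 0.3, 0.3]
grip_width: 0.0007
```

Call:
step_arm(targets=[[0,1,0,0,0,0],[0,1,0,0,0,0],[0,0,0,0,0,0]])

```text
time_s: 31.42
ee_pos: [0.4623, -0.2507, 0.0298]
eef_rot: [-1.571, 0.0, -1.668]
force: [-0.3, 0.0, -0.0]
grip_width: 0.001
```

Call:
step_arm(targets=[[0,1,0,0,0,0],[0,1,0,0,0,0],[0,0,0,0,0,0]])

```text
time_s: 31.8
ee_pos: [0.4623, -0.2507, 0.0278]
eef_rot: [-1.571, 0.0, -1.668]
force: [-0.3, -0.8, -1.8]
grip_width: 0.0007
```

Call:
step_arm(targets=[[0,1,0,0,0,0],[0,1,0,0,0,0],[0,0,0,0,0,0]])

```text
time_s: 32.17
ee_pos: [0.4624, -0.2508, 0.0262]
eef_rot: [-1.571, -0.0, -1.668]
force: [-0.9, 0.8, 3.9]
grip_width: 0.0005
```

Call:
step_arm(targets=[[0,1,0,0,0,0],[0,0,0,0,0,0]])

```text
time_s: 32.42
ee_pos: [0.4624, -0.2508, 0.0252]
eef_rot: [-1.571, -0.0, -1.668]
force: [-2.7, 0.9, 4.2]
grip_width: 0.0007
```

Call:
step_arm(targets=[[0,1,0,0,0,0],[0,0,0,0,0,0]])

```text
time_s: 32.67
ee_pos: [0.4624, -0.2508, 0.0242]
eef_rot: [-1.571, -0.0, -1.668]
force: [-1.4, 1.5, 4.6]
grip_width: 0.0003
```

Call:
step_arm(targets=[[0,1,0,0,0,0],[0,0,0,0,0,0]])

```text
time_s: 32.92
ee_pos: [0.4624, -0.2508, 0.0232]
eef_rot: [-1.571, -0.0, -1.668]
force: [-1.1, 0.5, 4.9]
grip_width: 0.0004
```

Call:
step_arm(targets=[[0,1,0,0,0,0],[0,0,0,0,0,0]])

```text
time_s: 33.17
ee_pos: [0.4624, -0.2508, 0.0222]
eef_rot: [-1.571, -0.0, -1.668]
force: [-1.8, 1.3, 4.3]
grip_width: 0.0005
```

Call:
step_arm(targets=[[0,1,0,0,0,0],[0,0,0,0,0,0]])

```text
time_s: 33.42
ee_pos: [0.4624, -0.2508, 0.0212]
eef_rot: [-1.571, -0.0, -1.668]
force: [-0.6, 0.3, 4.8]
grip_width: 0.0001
```

Call:
step_arm(targets=[[0,1,0,0,0,0],[0,0,0,0,0,0]])

```text
time_s: 33.67
ee_pos: [0.4624, -0.2508, 0.0202]
eef_rot: [-1.571, -0.0, -1.668]
force: [-1.5, 0.5, 5.1]
grip_width: 0.0005
```

Call:
step_arm(targets=[[0,1,0,0,0,0],[0,0,0,0,0,0]])

```text
time_s: 33.92
ee_pos: [0.4624, -0.2508, 0.0194]
eef_rot: [-1.57, -0.0, -1.668]
force: [-2.1, 1.5, 7.7]
grip_width: 0.0005
```

Call:
step_arm(targets=[[0,1,0,0,0,0],[0,0,0,0,0,0]])

```text
time_s: 34.17
ee_pos: [0.4625, -0.2509, 0.0192]
eef_rot: [-1.57, -0.0, -1.668]
force: [-7.2, 3.3, 18.9]
grip_width: 0.0004
```

Hard stop. I'll push 0.3 mm more and hold.

Call:
step_arm(targets=[[0,0.3,0,0,0,0],[0,0,0,0,0,0],[0,0,0,0,0,0],[0,0,0,0,0,0],[0,0,0,0,0,0]])

```text
time_s: 34.8
ee_pos: [0.4626, -0.2509, 0.0192]
eef_rot: [-1.57, -0.0, -1.668]
force: [-8.8, 4.4, 22.5]
grip_width: 0.0002
```

Call:
step_arm(targets=[[0,0,0,0,0,0],[0,0,0,0,0,0]])

```text
time_s: 35.05
ee_pos: [0.4626, -0.2509, 0.0192]
eef_rot: [-1.57, -0.0, -1.668]
force: [-7.5, 3.1, 22.3]
grip_width: 0.0005
```

Call:
step_arm(targets=[[0,-5,0,0,0,0],[0,-20,0,0,0,0],[0,-40,0,0,0,0],[0,-50,0,0,0,0],[0,-40,0,0,0,0],[-33,-20,0,0,0,0],[0,0,0,0,0,0],[0,0,0,0,0,0]])

```text
time_s: 36.05
ee_pos: [0.4653, -0.2181, 0.1918]
eef_rot: [-1.572, 0.0, -1.668]
force: [0.5, 0.0, -0.2]
grip_width: 0.0005
```

```bash
python3 - <<'E'
from h import *
rel([.462,-.2505,.044])
snap('wrist','w14');snap('scene','s14');snap('top','t14')
im=cv2.imread('pics/w14.png')
a=cv2.resize(im[100:300,180:390],(400,381),interpolation=cv2.INTER_CUBIC)
b=cv2.resize(cv2.imread('pics/s14.png')[170:330,190:400],(400,305)); b=cv2.copyMakeBorder(b,0,76,0,0,cv2.BORDER_CONSTANT)
cv2.imwrite('pics/f.png',np.hstack([a,b]))
E
```

```text
t 36.05 ee [ 0.4653 -0.2181  0.1918] rot [-9.006e+01  2.000e-02 -9.556e+01] F [ 0.5  0.  -0.2] w 0.0005 q [-0.51  0.21  1.6  -0.    1.33 -0.41]
tool shift mm [ 32.6 147.8   0. ]
```

View pics/f.png

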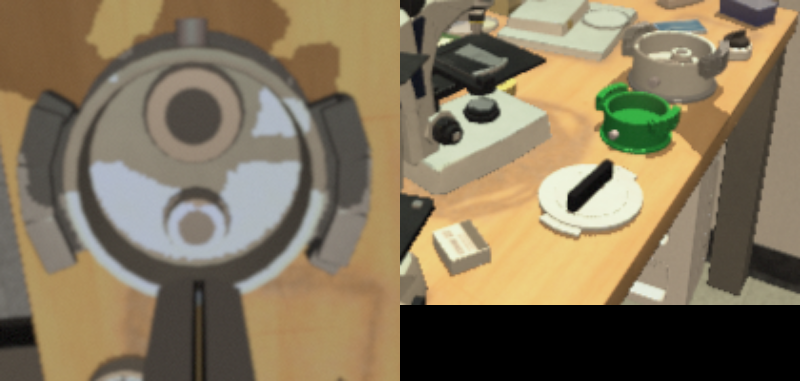

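View pics/t14.png

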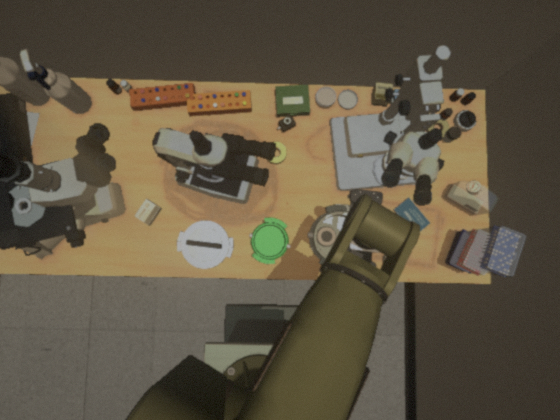

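```bash
python3 - <<'E'
from h import *
a=[cv2.resize(cv2.imread(f'pics/{n}.png')[150:250,230:340],(396,360),interpolation=cv2.INTER_CUBIC) for n in('w12','w14')]
cv2.imwrite('pics/cmp.png',np.hstack(a))
for n in('w12','w14'):
  print(n,[ (z,proj(n,[[.462,-.2503,z],[.4682,-.1847,z]]).round(1).tolist()) for z in (.055,.047)])
s=[cv2.resize(cv2.imread(f'pics/{n}.png')[180:225,305:365],(400,300),interpolation=cv2.INTER_CUBIC) for n in('s9','s14')]
cv2.imwrite('pics/cmp2.png',np.vstack([np.hstack(s)]))
E
```

```text
w12 [(0.055, [[284.7, 216.5], [284.5, 158.3]]), (0.047, [[284.7, 214.3], [284.5, 157.3]])]
w14 [(0.055, [[283.6, 221.1], [283.3, 161.7]]), (0.047, [[283.6, 218.9], [283.4, 160.6]])]
```

View pics/cmp.png

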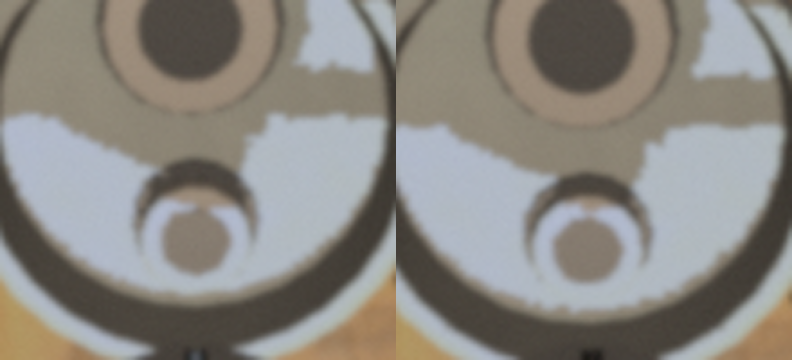

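View pics/cmp2.png

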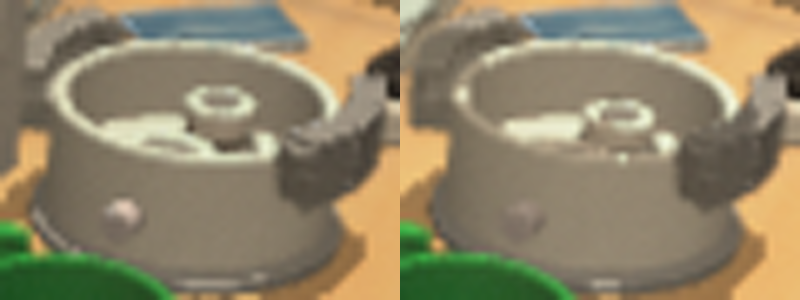

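Both heads sit visibly lower than before. The narrow top is at image row 219, which puts it at about z = 0.048, and that matches the felt hard stop. Handing in.

```bash
python3 -c "
from h import *
P=None
im=cv2.imread('pics/t14.png'); print('cover px->', ray('t14',(204,244),.041)[0])
print(job.hand_in()); print(get_obs()['time_s'],get_obs()['force'])"
```

```text
cover px-> [0.43506445 0.16590587 0.041     ]
the job is handed in; nothing more can be done
None
the job is handed in; nothing more can be done
```

I turned the cover 90° anticlockwise, lifted it off and laid it flat on the table at about (0.435, 0.168), roughly 0.39 m from the housing. Then I pressed the wide cartridge home, then the narrow one, and handed the job in at about 36 s. It gave no verdict.

- **Cartridges:** each slid against its drag and then met a hard stop. I held each there at about 22 N vertically for more than 0.5 s. In the pictures taken afterwards both heads sit visibly lower than before.
- **Scene:** the cover lies right way up, and the timer, tape roll, carton and tissue booklet look undisturbed. The arm was clear with about zero force.
- **Fingertip offset:** the fingertips ended about 28 mm short of the reported TCP. The first grasp therefore closed on air above the bar, and I found the right height by feeling down in small steps.
- **Wide cartridge force:** the push briefly reached about 39 N in total, because I batched one step too many. That is under the 45 N limit, and I eased back before the hold.

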